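# Hang the mould end plate on the fixture's shoulder screw

## Task

Take the steel mould end plate out of its wooden stand by the blue grip block, bring its keyhole over the brass screw head on the side of the green fixture that faces away from the robot until the plate lies against the fixture, then pull it down against the stiff red catch until the screw is fully home at the top of the slot, and let go so that it hangs there upright. Find the screw by light touch (it is clamped somewhere along the groove to one side of the white mark), never forcing plate against fixture with more than about 35 N, and leave the other things on the bench where they are.

Things in the scene. Friction and masses are not known exactly. Their poses are not given: they have to be found in the camera images.
- plate_centre (a point): Loose steel end plate, 0.25-0.5 kg, upright in the stand. Point at its centre, 80 mm above its lower edge (160 mm tall in all). x: plate's normal, y: width, z: up. Plate 8 mm thick, 100 wide, 120 tall, with a grip block on its top edge and a keyhole right through on its centre line; both faces alike, either may face the fixture. Screw fully home: its axis lies 6.5 mm above this point.
- plate_grip (a point): Centre of the blue grip block on top of the plate, 14 mm thick (x), 50 mm wide (y), 42 mm tall, 60 mm above plate_centre, same axes: pinch it from above across its 14 mm.
- keyhole_entry (a point): Where the screw's axis should enter the keyhole, mid-plate, 22 mm below plate_centre, same axes. Opening 22 mm wide (y), from 14 mm below to 16 mm above this point, corners cut at 45 degrees; the upper ones lead into a slot 11 mm wide that goes on up to 32 mm above this point. The plate must go down 28.5 mm for the screw to travel from here to fully home (7 mm neck against the slot's end).
- screw_mark (a point): White mark on the face of the fixed green upright, 142 mm above the bench, 22 mm beside its middle. x: out of the face (away from the robot), y along it, z up. Screw along x: neck 7 mm thick, 12 long, then brass head 16 mm across, 6 thick. Clamped firmly somewhere in the cross groove: 4 to 40 mm from the mark along +y, up to 2.5 mm higher or lower. Plate centre is 4 mm out when flat on the face, 22 when stopped by the head.
- upright_top (a point): Middle of the top edge of the fixture's upright (190 mm wide, 20 mm thick), 160 mm above the bench; axes as screw_mark. Nothing of the fixture is higher; its 12 mm thick foot reaches 10 mm in front of the face.
- latch (a joint): Red friction catch on the middle of the face below the groove, block 50 mm wide, 17 deep. Value: how far it is pushed down (m), 0 at start (top 68.5 mm below the mark), at most 0.03. The plate's lower edge meets it some 10 mm below entry height and pushes it 15 to 21 mm further to be home. It resists with about 8 N, more than the plate's weight, and stays where left; at home the force rises steeply above that.
- stand_slot (a point): Fixed wooden stand, 150 x 150 mm, 48 mm tall. Point on the floor of the slot that holds the plate, 12 mm above the bench; slot runs along y, 11 mm wide, 36 mm deep. A dark blank plate (100 x 85 mm, no keyhole, leave it) stands in a second slot 75 mm away along +x.
Mind the look-alikes: they are no part of the job. What is shaped like the part that bears screw_mark but pink is not meant.

How it is judged (in metres and radians):
On the way, in this order (a step that is already met when the one before it is completed fails the run):
1. the plate is lifted out of the stand (z of plate_centre in the frame of stand_slot above 0.125 m), for 0.1 s.
2. the screw head is through the keyhole's opening and the plate lies against the fixture, still high (x of plate_centre in the frame of screw_mark between 0.001 and 0.0105 m and y of plate_centre in the frame of screw_mark between 0 and 0.044 m and z of plate_centre in the frame of screw_mark between 0.012 and 0.032 m), for 0.1 s.
At the end, for the whole second after the job is handed in: the plate hangs on the screw at rest and let go, upright within 7 degrees, its centre 1 to 10.5 mm out from the fixture's face, 0 to 44 mm along the face (+y) from the mark and 3 to 12 mm below it, the red catch pushed down by more than 11 mm (x of plate_centre in the frame of screw_mark between 0.001 and 0.0105 m and y of plate_centre in the frame of screw_mark between 0 and 0.044 m and z of plate_centre in the frame of screw_mark between -0.012 and -0.003 m and angle between plate_centre's own z axis and vertical below 0.12 rad and value of joint latch above 0.011 m and linear speed of plate below 0.02 m/s); the robot touches nothing.
It fails at once if the plate is forced against the fixture, screw or catch with more than 35 N (contact force between plate and fixture above 35 N).
It fails at once if a bystander is moved by more than 30 mm (distance of any of brick_a, brick_b, hammer, brush, screwdriver, mug, gauge_block, blank from where it was at the start of the episode above 0.03 m).
It also fails if it takes over 72 s, if anything falls off the work surface, if the arm or the gripper's body presses on something with over 40 N, if the wrist force passes 120 N, or if a joint passes its speed limit or range.

## Robot

A 7-joint arm with a two-finger parallel gripper is mounted at the origin on the work surface. World frame = base frame: x ahead of the robot, y to its left, z up, the work surface at z = 0. Lengths are in m, angles in degrees, forces in N, time in s.
With the tool pointing down it reaches from about 0.425 to 0.875 m from the base axis. Payload 4.7 kg.
Tool frame: the origin (TCP) lies at the very end of the fingers, on their centre line; the grasp point (between the pads) lies env.grip_point_offset behind it (env.grip_point_offset is the distance from the TCP to the grasp point, in m); z points along the fingers, y is the direction in which the jaws open and shut (so a half turn about z gives the same grasp; the last joint's range is limited). The gripper opens to 87 mm and grips with 3 to 60 N. Pads are 19 mm wide; open, the fingers measure 117 mm over their backs; the gripper's body (75 mm by 190 mm) begins 51 mm behind the grasp point.
Start: joints at [76.61, 18.392, -4.016, 83.108, 1.295, 78.541, -3.26], TCP at [0.159, -0.63, 0.189] pointing down, gripper open.
Joint ranges: [-163.93, 163.93], [-17.29, 119.83], [-79.2, 71.16], [3.27, 140.29], [-89.18, 269.18], [5.43, 117.66], [-154.24, 154.24]. Speed limits (degrees/s): [147.25, 147.25, 180, 180, 180, 180, 180].

## Interface

Orientations are given as [roll, pitch, yaw] about the fixed x, y, z axes, in that order (R = Rz(yaw) Ry(pitch) Rx(roll)).
In Python, from cell import env gives the robot as it stands.
- The arm moves only by the tool send_rows, never from a script. Its argument "plan" is a list of rows, each a list of 7 numbers: the finger opening in mm, from 0 to 87, then the shift along the tool's x, y, z in mm, then the turn, a rotation vector about the tool's x, y, z in rad. A call has 1 to 12 rows; each row shifts and turns the commanded pose from where the row before left it, along the tool's axes as they then stand; what a row does not reach is not made up. A row lasts 1/10 s, in which the tool goes at most 50 mm and 8.59 degrees, less where a joint would pass 70% of its speed; a pose out of reach is approached as far as the arm can. A call is refused whole if a number of a shift passes 50 or a number of a turn 0.15, either way. A call with a gripper value outside its range is refused whole. The fingers move at their own pace and stop on an object; "grip_force" is the grip in N (left out, the last holds). Time passes only in rows, so rows that do not move let the fingers close. It gives the time, the measured TCP pose, the force and the opening at its end, in the units of the state.
- env.get_obs(): the state, without advancing time (a new reading comes with each control period).
- env.read_camera(name): name is "scene" or "top" or "wrist"; returns the picture (384x512x3 uint8, red, green, blue); there is no depth.
- env.get_calibration(name): a dict with "fx", "fy", "cx", "cy" (pixels), "k1" (the pictures are not rectified: a ray, as slopes to the right and down, at radius r is drawn at 1 + k1 r^2 times it, then the intrinsics apply), "extrinsics" (4x4, takes a point from camera to world coordinates). Camera axes: x right, y down, z forward; pixel columns grow to the right and rows downward; lengths in m; the calibration is good to about 2 mm. A picture is of the moment at which its call begins: read the wrist's pose just before it. get_calibration takes no time and is no camera call; for the wrist camera it gives the pose at the moment of the call.
- env.sign_off(): hands the job in, once; it reports no verdict.
Trained networks look in the newest picture that a camera, given by its name, has taken for a name from the list of things; names that differ only in an ending like _2 or _b are one class to them, and where a whole thing is asked for, a point or a joint stands for the part that bears it (a point fixed in the world has none). Each returns a list of dicts, best first, with "confidence" (0 to 1); they miss things now and then, are a little off and sometimes report something else, mostly with a low value. They report only what shows in the picture. A call takes as long as a camera call. They do not tell look-alikes from the thing itself.
- env.regions_of(camera, query): "region" (384x512 bool, what is visible of it) and "rect" ([left, top, right, bottom] in pixels, round what is visible of it).
The state is a dict: "time_s": time; "qpos": joint angles; "joint_velocities": joint speeds; "effort": joint torques, N m; "tool_pos": TCP position; "tool_rot": TCP orientation; "force": force on the tool from outside, world axes, zero at the start; "wrist_torque": the same for the moment, N m; "grip_width": finger opening in m.
Only numpy, scipy, OpenCV 4.12 (cv2) and the standard library are available. Lean on these libraries where they do the work, as an engineer would, in place of code of your own. Each camera call takes 0.05 s, during which the arm holds its last target. There are 200 camera calls.

## Working session

There is one attempt and no reset: what is moved stays moved. The work goes in short steps, Python scripts to look and compute and a tool call to move; the robot and the scene stay as the last step left them, time stands still between calls to the robot, and variables do not carry over. Pictures are saved under pics/ and viewed, about 8 in all and at most 12, crops included, and the job is handed in when it is done.

Besides the shell and the picture viewer there is one more tool, called after "Emit:" in YAML: its name, and indented under it one key for each argument. send_rows: Moves the arm, as the interface text tells. Its arguments: {"type":"object","properties":{"plan":{"type":"array"},"grip_force":{"type":"number"}},"required":["plan"]}

```bash
ls; mkdir -p pics; cat > h.py <<'E'
from cell import env
import numpy as np, cv2
def snap(cam,fn=None):
    im=env.read_camera(cam)
    if fn: cv2.imwrite('pics/'+fn,cv2.cvtColor(im,cv2.COLOR_RGB2BGR))
    return im
def ray(cam,u,v,c=None):
    c=c or env.get_calibration(cam)
    xd,yd=(u-c['cx'])/c['fx'],(v-c['cy'])/c['fy']
    x,y=xd,yd
    for _ in range(20):
        s=1+c['k1']*(x*x+y*y); x,y=xd/s,yd/s
    E=np.array(c['extrinsics']); d=E[:3,:3]@np.array([x,y,1]); return E[:3,3],d
def at_z(cam,u,v,z,c=None):
    o,d=ray(cam,u,v,c); return o+d*(z-o[2])/d[2]
def proj(cam,p,c=None):
    c=c or env.get_calibration(cam); E=np.array(c['extrinsics'])
    q=E[:3,:3].T@(np.array(p)-E[:3,3]); x,y=q[0]/q[2],q[1]/q[2]; s=1+c['k1']*(x*x+y*y)
    return np.array([c['cx']+c['fx']*x*s,c['cy']+c['fy']*y*s])
E
python3 - <<'E'
from h import *
np.set_printoptions(precision=3,suppress=True)
a=snap('scene','s0.png');
for q in ['plate_centre','plate_grip','upright_top','latch','stand_slot']:
    for r in env.regions_of('scene',q): print('scene',q,round(r['confidence'],2),r['rect'])
b=snap('top','t0.png')
for q in ['plate_centre','plate_grip','upright_top','latch','stand_slot','screw_mark']:
    for r in env.regions_of('top',q): print('top',q,round(r['confidence'],2),r['rect'])
cv2.imwrite('pics/both.png',cv2.cvtColor(np.vstack([a,b]),cv2.COLOR_RGB2BGR)[:, :])
for c in ['scene','top']: print(c,env.get_calibration(c))
print(env.get_obs(),env.grip_point_offset)
E
```

```text
pics
scene plate_centre 0.73 [318.8, 179.4, 358.5, 220.7]
scene plate_grip 0.57 [313.5, 175.8, 361.4, 221.8]
scene upright_top 0.96 [106.5, 112.9, 198.7, 172.1]
scene upright_top 0.8 [124.7, 210.6, 222.4, 269.2]
scene latch 0.51 [163.0, 243.4, 190.8, 261.4]
scene stand_slot 0.86 [293.5, 209.2, 375.8, 269.4]
top plate_centre 0.6 [144.1, 165.1, 200.2, 188.7]
top plate_grip 0.73 [145.4, 163.4, 201.4, 184.4]
top upright_top 0.9 [293.6, 127.6, 400.0, 210.6]
top upright_top 0.71 [151.7, 135.6, 217.4, 205.2]
top upright_top 0.7 [314.7, 276.8, 442.1, 359.8]
top latch 0.76 [368.2, 284.6, 394.2, 297.0]
top latch 0.66 [143.6, 162.9, 200.6, 187.8]
top stand_slot 0.9 [152.0, 136.4, 217.6, 205.8]
top stand_slot 0.7 [293.5, 128.3, 402.2, 211.7]
top screw_mark 0.6 [291.6, 130.2, 400.8, 211.4]
top screw_mark 0.59 [315.1, 277.0, 443.7, 361.2]
scene {'fx': 405.3523255380346, 'fy': 405.3523255380346, 'cx': 249.13234525994966, 'cy': 189.14432360453128, 'k1': -0.09195229483496697, 'extrinsics': array([[ 0.04 ,  0.771, -0.635,  0.993],
       [ 0.999, -0.02 ,  0.038, -0.095],
       [ 0.017, -0.636, -0.771
[... 152 characters left out ...]
03959289, 'k1': -0.08500269120315404, 'extrinsics': array([[ 0.084, -0.976,  0.2  ,  0.264],
       [-0.996, -0.082,  0.016, -0.045],
       [ 0.001, -0.201, -0.98 ,  0.817],
       [ 0.   ,  0.   ,  0.   ,  1.   ]])}
{'time_s': 0.65, 'qpos': array([76.612, 18.391, -4.017, 83.108,  1.295, 78.541, -3.262]), 'joint_velocities': array([ 0.016, -0.089, -0.056,  0.045,  0.108, -0.064,  0.066]), 'effort': array([ -0.   , -49.088,  -0.403, -31.266,  -0.063,   0.034,   0.   ]), 'tool_pos': array([ 0.159, -0.63 ,  0.189]), 'tool_rot': array([179.995,   0.002,  14.196]), 'force': array([ 0.316, -0.334,  0.401]), 'wrist_torque': array([ 0.012,  0.008, -0.004]), 'grip_width': 0.08686062907559473} 0.0187
```

View pics/s0.png

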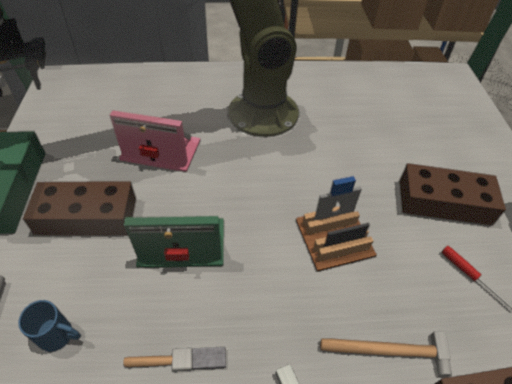

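View pics/t0.png

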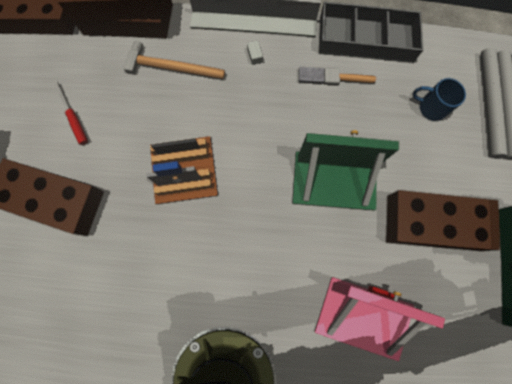

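Scene view: green fixture at (177,240) with screw at about (168,233) and red catch at (177,254). The plate with the blue grip is in the stand at (340,200), and the dark blank is in the slot at (348,235). Look-alikes: the pink fixture at (155,140), the green tray at the left edge and the blank plate. I choose the green fixture and the blue-gripped plate.

```bash
python3 - <<'E'
from h import *
a=cv2.imread('pics/s0.png');b=cv2.imread('pics/t0.png')
f=lambda im,x,y,w,h:cv2.resize(im[y:y+h,x:x+w],(400,300),interpolation=cv2.INTER_CUBIC)
cv2.imwrite('pics/c1.png',np.vstack([np.hstack([f(a,120,205,112,84),f(a,288,170,112,84)]),np.hstack([f(b,288,120,120,90),f(b,138,130,96,72)])]))
E
```

```text
(no output)
```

View pics/c1.png

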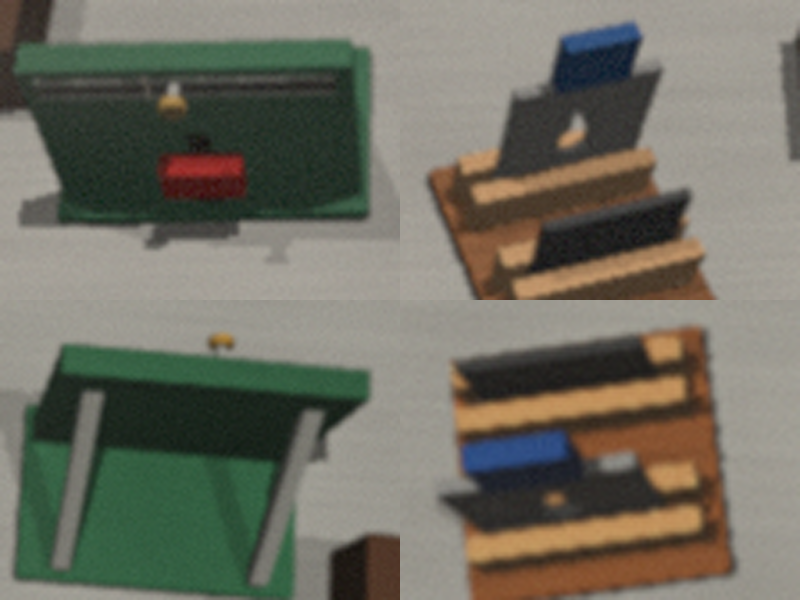

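```bash
python3 - <<'E'
from h import *
np.set_printoptions(precision=4,suppress=True)
T=lambda x,y:(288+x*.3,120+(y-300)*.3)
T2=lambda x,y:(138+(x-400)*.24,130+(y-300)*.24)
S=lambda x,y:(120+x*.28,205+y*.28)
S2=lambda x,y:(288+(x-400)*.28,170+y*.28)
for n,p in dict(FL=(65,345),FR=(370,372),NL=(58,372),NR=(366,402)).items(): print('top',n,at_z('top',*T(*p),.16))
for n,p in dict(FL=(18,72),FR=(352,66),NL=(22,44),NR=(350,40)).items(): print('scene',n,at_z('scene',*S(*p),.16))
print('top blk',[at_z('top',*T2(*p),.172) for p in [(463,445),(565,430),(572,458),(470,475)]])
print('scene blk',[at_z('scene',*S2(*p),.172) for p in [(563,38),(637,27)]])
def tri(a,b):
    A=[];B=[]
    for o,d in(ray('scene',*a),ray('top',*b)):
        d=d/np.linalg.norm(d);P=np.eye(3)-np.outer(d,d);A.append(P);B.append(P@o)
    x,r,*_=np.linalg.lstsq(np.vstack(A),np.hstack(B),rcond=None);return x,r
print('screwhead',tri(S(173,103),T(222,341)))
print('stand corner', [at_z('top',*T2(*p),.0) for p in [(453,360),(705,328),(733,572),(475,600)]])
print('mark', at_z('scene',*S(148,88),.142))
E
```

```text
top FL [ 0.5249 -0.1313  0.16  ]
top FR [ 0.5249 -0.3187  0.16  ]
top NL [ 0.5073 -0.128   0.16  ]
top NR [ 0.5054 -0.316   0.16  ]
scene FL [ 0.5303 -0.3133  0.16  ]
scene FR [ 0.5309 -0.1268  0.16  ]
scene NL [ 0.5111 -0.314   0.16  ]
scene NR [ 0.513 -0.128  0.16 ]
top blk [array([0.431 , 0.1657, 0.172 ]), array([0.4421, 0.1187, 0.172 ]), array([0.429 , 0.1137, 0.172 ]), array([0.417 , 0.1603, 0.172 ])]
scene blk [array([0.4348, 0.1198, 0.172 ]), array([0.4272, 0.167 , 0.172 ])]
screwhead (array([ 0.5425, -0.2293,  0.1448]), array([0.]))
stand corner [array([0.5276, 0.2359, 0.    ]), array([0.5596, 0.0869, 0.    ]), array([0.4131, 0.0543, 0.    ]), array([0.3841, 0.2016, 0.    ])]
mark [ 0.5306 -0.2433  0.142 ]
```

Emit:
send_rows:
  plan:
    - [87,0,0,-15,0,0,-0.12]
    - [87,0,0,-15,0,0,-0.12]
    - [87,0,0,-15,0,0,-0.12]
    - [87,0,0,-15,0,0,-0.12]
    - [87,0,0,-15,0,0,-0.12]
    - [87,0,0,-15,0,0,-0.12]
    - [87,0,0,-15,0,0,-0.12]
    - [87,0,0,-15,0,0,-0.12]
    - [87,0,0,-15,0,0,-0.12]
    - [87,0,0,-15,0,0,-0.12]
    - [87,0,0,-15,0,0,-0.12]
    - [87,0,0,0,0,0,0]

```text
time_s: 1.85
tool_pos: [0.1597, -0.631, 0.3568]
tool_rot: [179.9, 0.2, 89.8]
force: [0.8, 0.5, 0.2]
grip_width: 0.087
```

Emit:
send_rows:
  plan:
    - [87,34,34,0,0,0,0]
    - [87,34,34,0,0,0,0]
    - [87,34,34,0,0,0,0]
    - [87,34,34,0,0,0,0]
    - [87,34,34,0,0,0,0]
    - [87,34,34,0,0,0,0]
    - [87,34,34,0,0,0,0]
    - [87,34,34,0,0,0,0]
    - [87,34,34,0,0,0,0]
    - [87,34,34,0,0,0,0]
    - [87,34,34,0,0,0,0]
    - [87,34,34,0,0,0,0]

```text
time_s: 3.05
tool_pos: [0.5695, -0.222, 0.3536]
tool_rot: [-180.0, 0.0, 89.6]
force: [0.2, -1.3, 0.7]
grip_width: 0.0871
```

```bash
python3 - <<'E'
from h import *
np.set_printoptions(precision=4,suppress=True)
o=env.get_obs();c=env.get_calibration('wrist')
a=snap('wrist','w0.png')
print(o['time_s'],o['tool_pos'],o['tool_rot'],o['force'],o['qpos'])
print(c)
import pickle;pickle.dump(c,open('w0.pkl','wb'))
for p in [(.527,-.317,.16),(.527,-.127,.16),(.5425,-.2293,.1448)]: print(proj('wrist',p,c))
E
```

```text
3.05 [ 0.5695 -0.222   0.3536] [-179.9682    0.0209   89.6105] [ 0.1792 -1.3274  0.692 ] [ 45.5644  15.1669 -34.6676  71.0843   8.6379  96.3029  12.4029]
{'fx': 265.2681518204991, 'fy': 265.2681518204991, 'cx': 256.6914558406873, 'cy': 190.5590094509639, 'k1': -0.012249982632157408, 'extrinsics': array([[ 1.    , -0.0053, -0.0028,  0.5687],
       [-0.0058, -0.9619, -0.2734, -0.1479],
       [-0.0012,  0.2734, -0.9619,  0.5487],
       [ 0.    ,  0.    ,  0.    ,  1.    ]])}
[231.2783 226.2847]
[226.935   99.8379]
[240.3812 169.9095]
```

View pics/w0.png

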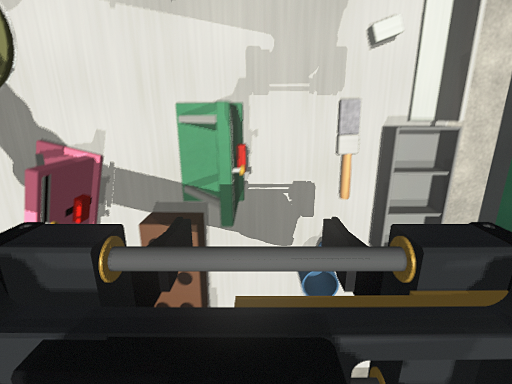

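```bash
python3 - <<'E'
from h import *
a=cv2.imread('pics/w0.png')
cv2.imwrite('pics/c2.png',cv2.resize(a[90:240,165:315],(600,600),interpolation=cv2.INTER_CUBIC))
E
```

```text
(no output)
```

View pics/c2.png

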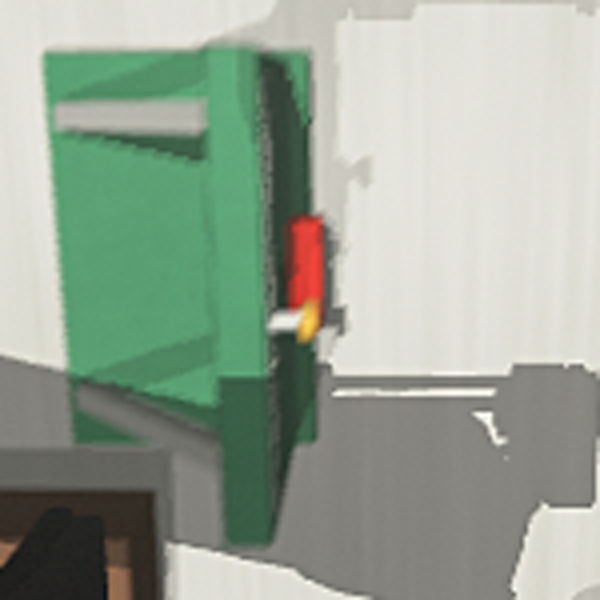

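```bash
python3 - <<'E'
from h import *
import pickle
np.set_printoptions(precision=4,suppress=True)
c=pickle.load(open('w0.pkl','rb'))
P=lambda x,y:(165+x/4-.4,90+y/4-.4)
for p in [(258,48),(272,543),(208,48),(226,545)]: print(at_z('wrist',*P(*p),.16,c))
print('head,neckroot',at_z('wrist',*P(310,320),.1448,c),at_z('wrist',*P(270,322),.1448,c))
print('latch', [at_z('wrist',*P(*p),.0735,c) for p in [(295,215),(322,217),(292,325)]])
# triangulate head all three
S=lambda x,y:(120+x*.28,205+y*.28); T=lambda x,y:(288+x*.3,120+(y-300)*.3)
A=[];B=[]
for o,d in(ray('scene',*S(173,103)),ray('top',*T(222,341)),ray('wrist',*P(310,320),c)):
    d=d/np.linalg.norm(d);Q=np.eye(3)-np.outer(d,d);A.append(Q);B.append(Q@o)
x=np.linalg.lstsq(np.vstack(A),np.hstack(B),rcond=None)[0];print(x)
# grip in wrist view? 
E
```

```text
[ 0.5299 -0.1294  0.16  ]
[ 0.5291 -0.3154  0.16  ]
[ 0.5125 -0.1292  0.16  ]
[ 0.5109 -0.3162  0.16  ]
head,neckroot [ 0.5452 -0.2288  0.1448] [ 0.5297 -0.2295  0.1448]
latch [array([ 0.5353, -0.1957,  0.0735]), array([ 0.5473, -0.1967,  0.0735]), array([ 0.5328, -0.2454,  0.0735])]
[ 0.5435 -0.2292  0.1448]
```

Emit:
send_rows:
  plan:
    - [87,36,-14,0,0,0,0]
    - [87,36,-14,0,0,0,0]
    - [87,36,-14,0,0,0,0]
    - [87,36,-14,0,0,0,0]
    - [87,36,-14,0,0,0,0]
    - [87,36,-14,10,0,0,0]
    - [87,36,-14,10,0,0,0]
    - [87,36,-14,10,0,0,0]
    - [87,36,-14,10,0,0,0]
    - [87,36,-14,10,0,0,0]
    - [87,0,0,0,0,0,-0.11]
    - [87,0,0,0,0,0,-0.11]

```text
time_s: 4.3
tool_pos: [0.4286, 0.138, 0.3035]
tool_rot: [-180.0, 0.1, 102.7]
force: [-0.1, 0.4, 0.6]
grip_width: 0.0868
```

```bash
python3 - <<'E'
from h import *
import pickle
np.set_printoptions(precision=4,suppress=True)
o=env.get_obs();c=env.get_calibration('wrist')
a=snap('wrist','w1.png')
print(o['time_s'],o['tool_pos'],o['tool_rot'],o['force'])
pickle.dump(c,open('w1.pkl','wb'))
for q in ['plate_grip','plate_centre']:
    for r in env.regions_of('wrist',q): print(q,r['confidence'],r['rect'])
p=proj('wrist',(.43,.14,.172),c);print(p)
u,v=int(p[0]),int(p[1]); u0=max(0,u-75);v0=max(0,v-75);print(u0,v0)
b=cv2.imread('pics/w1.png')[v0:v0+150,u0:u0+150]
cv2.imwrite('pics/c3.png',cv2.resize(b,(600,600),interpolation=cv2.INTER_CUBIC))
E
```

```text
4.3 [0.4286 0.138  0.3035] [-179.9675    0.081   102.6635] [-0.0928  0.4433  0.6162]
plate_grip 0.56 [252.5, 129.6, 263.5, 204.3]
plate_centre 0.73 [254.9, 127.6, 266.6, 203.9]
[259.4629 175.1387]
184 100
```

View pics/c3.png

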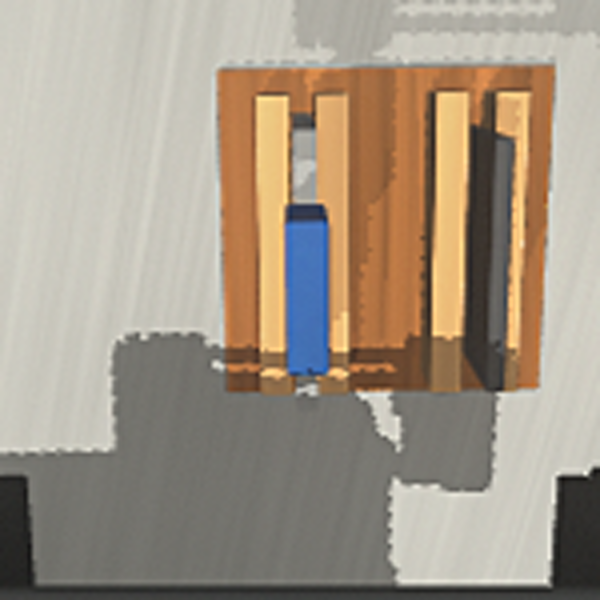

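```bash
python3 - <<'E'
from h import *
import pickle
from scipy.spatial.transform import Rotation as R
np.set_printoptions(precision=4,suppress=True)
c=pickle.load(open('w1.pkl','rb'));o=env.get_obs()
M=R.from_euler('xyz',o['tool_rot'],degrees=True).as_matrix()
q=[]
for p in [(286,221),(328,220),(327,373),(289,375)]:
    w=at_z('wrist',184+p[0]/4-.4,100+p[1]/4-.4,.173,c); q.append(w); print(w,(M.T@(w-o['tool_pos']))*1e3)
m=np.mean(q,0);print(m,(M.T@(m-o['tool_pos']))*1e3)
E
```

```text
[0.419  0.1639 0.173 ] [ 28.6609  -4.3326 130.7554]
[0.4315 0.167  0.173 ] [ 29.0914   8.5635 130.7486]
[0.4425 0.1193 0.173 ] [-19.8887   9.147  130.7571]
[0.4307 0.116  0.173 ] [-20.6732  -2.996  130.7636]
[0.4309 0.1415 0.173 ] [  4.2976   2.5955 130.7562]
```

Emit:
send_rows:
  plan:
    - [87,4,2.5,28,0,0,-0.02]
    - [87,0,0,28,0,0,0]
    - [87,0,0,28,0,0,0]
    - [87,0,0,28,0,0,0]
    - [87,0,0,28,0,0,0]
    - [60,0,0,20,0,0,0]
    - [40,0,0,10,0,0,0]
    - [30,0,0,0,0,0,0]
  grip_force: 15

```text
time_s: 5.25
tool_pos: [0.4303, 0.141, 0.1332]
tool_rot: [-179.9, -0.0, 103.4]
force: [-0.2, -1.2, 0.5]
grip_width: 0.0706
```

Emit:
send_rows:
  plan:
    - [0,0,0,0,0,0,0]
    - [0,0,0,0,0,0,0]
    - [0,0,0,0,0,0,0]
    - [0,0,0,0,0,0,0]
    - [0,0,0,0,0,0,0]
  grip_force: 15

```text
time_s: 5.75
tool_pos: [0.4315, 0.1415, 0.1346]
tool_rot: [180.0, 0.0, 103.6]
force: [0.3, 0.5, 0.4]
grip_width: 0.0306
```

```bash
python3 - <<'E'
from h import *
print(env.get_obs())
E
```

```text
{'time_s': 5.75, 'qpos': array([ 32.72177409,  -2.81211766, -52.11920319, 112.35408437,
        -2.34691399,  69.36013234,  -4.96692052]), 'joint_velocities': array([ 0.00254   ,  0.09749398, -0.11324928,  0.32968243,  0.02070507,
       -0.1642368 ,  0.07980024]), 'effort': array([ 5.69746247e-03, -1.67190188e+01,  1.12099405e+00, -2.99157858e+01,
       -6.05259044e-02,  2.67465221e-02, -1.46153478e-03]), 'tool_pos': array([0.43149202, 0.14148889, 0.13464141]), 'tool_rot': array([1.79968634e+02, 1.99757750e-02, 1.03570489e+02]), 'force': array([0.28883101, 0.54771457, 0.43271893]), 'wrist_torque': array([ 0.00506431, -0.11815766, -0.00679725]), 'grip_width': 0.03057580077579692}
```

Fingers close at about 80 mm/s; finish the closing, then raise the grip force.

Emit:
send_rows:
  plan:
    - [0,0,0,0,0,0,0]
    - [0,0,0,0,0,0,0]
    - [0,0,0,0,0,0,0]
    - [0,0,0,0,0,0,0]
  grip_force: 15

```text
time_s: 6.15
tool_pos: [0.4313, 0.1415, 0.1344]
tool_rot: [180.0, 0.0, 103.6]
force: [-1.1, -0.4, 0.7]
grip_width: 0.0138
```

Emit:
send_rows:
  plan:
    - [0,0,0,0,0,0,0]
    - [0,0,0,0,0,0,0]
    - [0,0,0,-5,0,0,0]
    - [0,0,0,-5,0,0,0]
    - [0,0,0,0,0,0,0]
  grip_force: 50

```text
time_s: 6.65
tool_pos: [0.4316, 0.1416, 0.1448]
tool_rot: [180.0, 0.0, 103.6]
force: [-0.7, -0.5, -3.2]
grip_width: 0.0133
```

Emit:
send_rows:
  plan:
    - [0,0,0,-25,0,0,0]
    - [0,0,0,-27,0,0,0]
    - [0,0,0,-27,0,0,0]
    - [0,0,0,-27,0,0,0.12]
    - [0,0,0,-27,0,0,0.118]
    - [0,0,0,-5,0,0,0]
    - [0,0,35,0,0,0,0]
    - [0,0,35,0,0,0,0]
    - [0,0,35,0,0,0,0]
    - [0,0,35,0,0,0,0]
    - [0,0,30,0,0,0,0]
    - [0,0,0,0,0,0,0]

```text
time_s: 7.85
tool_pos: [0.6041, 0.1396, 0.278]
tool_rot: [-179.8, -0.1, 90.0]
force: [-1.1, -1.0, -3.7]
grip_width: 0.0131
```

Emit:
send_rows:
  plan:
    - [0,-34,0,0,0,0,0]
    - [0,-34,0,0,0,0,0]
    - [0,-34,0,0,0,0,0]
    - [0,-34,0,0,0,0,0]
    - [0,-34,0,0,0,0,0]
    - [0,-34,0,0,0,0,0]
    - [0,-34,0,0,0,0,0]
    - [0,-34,0,0,0,0,0]
    - [0,-34,0,0,0,0,0]
    - [0,-34,0,0,0,0,0]
    - [0,-30,0,0,0,0,0]
    - [0,0,0,0,0,0,0]

```text
time_s: 9.05
tool_pos: [0.5987, -0.2362, 0.2797]
tool_rot: [-179.8, 0.2, 89.6]
force: [-0.7, -1.0, -3.0]
grip_width: 0.0127
```

```bash
python3 - <<'E'
from h import *
np.set_printoptions(precision=4,suppress=True)
o=env.get_obs();print(o['time_s'],o['tool_pos'],o['tool_rot'],o['force'],o['wrist_torque'],o['qpos'])
a=snap('scene','s1.png');b=snap('wrist','w2.png')
cv2.imwrite('pics/c4.png',cv2.cvtColor(np.hstack([cv2.resize(a[120:300,110:250],(467,600),interpolation=2),cv2.resize(b[60:384,166:346],(333,600))]),4))
E
```

```text
9.05 [ 0.5987 -0.2362  0.2797] [-179.7834    0.1599   89.5707] [-0.705  -1.0284 -3.0258] [-0.0853 -0.0618 -0.0407] [ 52.4001  21.9797 -46.0308  74.2178  15.8159  90.3155   8.1363]
```

View pics/c4.png

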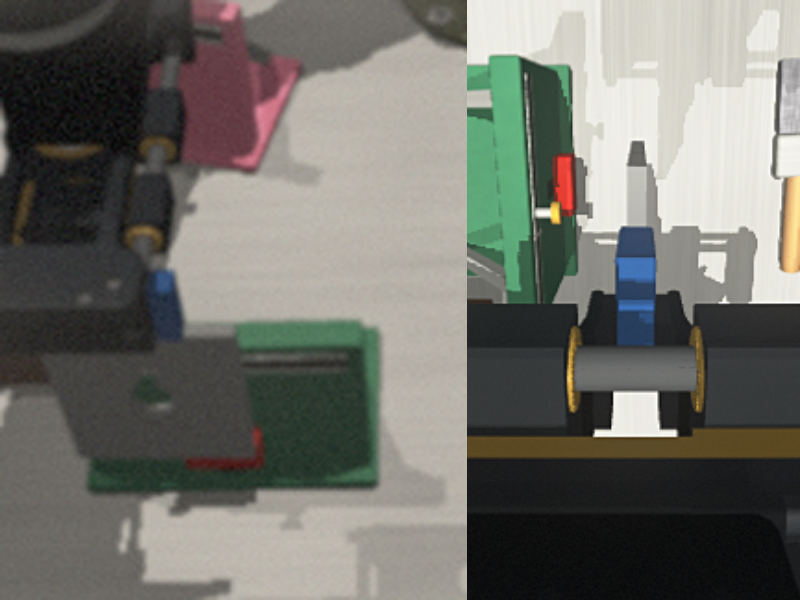

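```bash
python3 - <<'E'
from h import *
np.set_printoptions(precision=4,suppress=True)
o=env.get_obs();c=env.get_calibration('wrist');t=o['tool_pos'];print(t,o['tool_rot'],o['force'],env.get_obs()['time_s'])
b=cv2.imread('pics/w2.png')
f=lambda x,y:(166+(x-467)/1.85,60+y/1.852)
print('block end',at_z('wrist',*f(636,257),t[2]+.0386,c)-t)
print('plate end',at_z('wrist',*f(636,166),t[2]-.0024,c)-t)
print('head',at_z('wrist',*f(556,212),.1445,c),'root',at_z('wrist',*f(537,212),.1445,c))
# scene keyhole: project expected entry given plate centre = TCP-(0,0,.0424)
pc=t-[0,0,.0424]
for n,d in dict(slot_end=(0.004,0,.010),open_bot=(.004,0,-.036),entry=(.004,0,-.022),botL=(.004,-.05,-.08),botR=(.004,.05,-.08)).items():
    p=proj('scene',pc+d); print(n,p,(p-[110,120])*3.333)
E
```

```text
[ 0.6    -0.2291  0.2805] [-179.8628   -0.1006   89.9643] [ 0.7048  0.5369 -3.0974] 9.15
block end [-0.0009  0.0242  0.0386]
plate end [-0.0009  0.0495 -0.0024]
head [ 0.5438 -0.2276  0.1445] root [ 0.5307 -0.2276  0.1445]
slot_end [156.2058 230.5778] [154.0039 368.5557]
open_bot [160.366  244.8151] [167.8699 416.0088]
entry [159.1416 240.6343] [163.789  402.0742]
botL [137.5289 257.6681] [ 91.7539 458.8479]
botR [190.5409 256.6039] [268.4429 455.3008]
```

Emit:
send_rows:
  plan:
    - [0,0,0,18,0,0,0]
    - [0,0,0,18,0,0,0]
    - [0,0,0,18,0,0,0]
    - [0,0,0,18,0,0,0]
    - [0,0,-10,0,0,0,0]
    - [0,0,-10,0,0,0,0]
    - [0,0,-10,0,0,0,0]
    - [0,0,-8,0,0,0,0]
    - [0,0,0,0,0,0,0]
    - [0,0,0,0,0,0,0]

```text
time_s: 10.15
tool_pos: [0.563, -0.229, 0.2112]
tool_rot: [179.9, 0.1, 89.9]
force: [-0.5, -0.4, -3.0]
grip_width: 0.013
```

Emit:
send_rows:
  plan:
    - [0,0,-2,0,0,0,0]
    - [0,0,-2,0,0,0,0]
    - [0,0,-2,0,0,0,0]
    - [0,0,-2,0,0,0,0]
    - [0,0,-2,0,0,0,0]
    - [0,0,0,0,0,0,0]

```text
time_s: 10.75
tool_pos: [0.5526, -0.2287, 0.2103]
tool_rot: [-180.0, 0.0, 89.9]
force: [0.2, 0.6, -3.1]
grip_width: 0.013
```

Emit:
send_rows:
  plan:
    - [0,0,-1.5,0,0,0,0]
    - [0,0,-1.5,0,0,0,0]
    - [0,0,-1,0,0,0,0]
    - [0,0,0,0,0,0,0]

```text
time_s: 11.15
tool_pos: [0.5488, -0.2287, 0.2104]
tool_rot: [-180.0, 0.0, 89.9]
force: [-0.1, 0.1, -3.7]
grip_width: 0.0131
```

Emit:
send_rows:
  plan:
    - [0,0,-1.5,0,0,0,0]
    - [0,0,-1.5,0,0,0,0]
    - [0,0,-1,0,0,0,0]
    - [0,0,0,0,0,0,0]

```text
time_s: 11.55
tool_pos: [0.5447, -0.2287, 0.2104]
tool_rot: [-180.0, 0.0, 89.9]
force: [0.3, 0.8, -3.3]
grip_width: 0.0129
```

Emit:
send_rows:
  plan:
    - [0,0,-1.5,0,0,0,0]
    - [0,0,-1.5,0,0,0,0]
    - [0,0,-1.5,0,0,0,0]
    - [0,0,-1.5,0,0,0,0]
    - [0,0,0,0,0,0,0]

```text
time_s: 12.05
tool_pos: [0.5387, -0.2287, 0.2104]
tool_rot: [-180.0, 0.0, 89.9]
force: [-0.5, -0.1, -3.2]
grip_width: 0.0129
```

Emit:
send_rows:
  plan:
    - [0,0,-1,0,0,0,0]
    - [0,0,-1,0,0,0,0]
    - [0,0,-1,0,0,0,0]
    - [0,0,0,0,0,0,0]

```text
time_s: 12.45
tool_pos: [0.5358, -0.2287, 0.2103]
tool_rot: [-180.0, 0.0, 89.9]
force: [0.5, -0.9, -3.0]
grip_width: 0.0125
```

Emit:
send_rows:
  plan:
    - [0,0,-1,0,0,0,0]
    - [0,0,0,0,0,0,0]
    - [0,0,0,0,0,0,0]

```text
time_s: 12.75
tool_pos: [0.5349, -0.2286, 0.2103]
tool_rot: [-180.0, 0.0, 89.9]
force: [-0.4, -0.8, -3.7]
grip_width: 0.0129
```

Emit:
send_rows:
  plan:
    - [0,0,-1,0,0,0,0]
    - [0,0,0,0,0,0,0]
    - [0,0,0,0,0,0,0]

```text
time_s: 13.05
tool_pos: [0.5339, -0.2287, 0.2103]
tool_rot: [-180.0, 0.0, 89.9]
force: [0.3, -0.6, -3.4]
grip_width: 0.0131
```

```bash
python3 - <<'E'
from h import *
np.set_printoptions(precision=4,suppress=True)
for i in range(4):
    a=env.read_camera('scene');o=env.get_obs();print(o['time_s'],o['tool_pos'],o['force'],o['wrist_torque'])
b=snap('wrist','w3.png')
cv2.imwrite('pics/c5.png',cv2.cvtColor(np.hstack([cv2.resize(a[150:300,110:250],(467,500),interpolation=2),cv2.resize(b[60:264,196:306],(270,500),interpolation=2)]),4))
E
```

```text
13.1 [ 0.5339 -0.2286  0.2104] [-0.165   0.5766 -2.4227] [ 0.0043 -0.1331 -0.0402]
13.15 [ 0.5339 -0.2287  0.2104] [ 0.2049 -0.9793 -3.1289] [-0.0488 -0.1059 -0.0386]
13.2 [ 0.534  -0.2286  0.2104] [ 1.1628 -0.1791 -3.3412] [-0.0038 -0.0949  0.0033]
13.25 [ 0.5339 -0.2286  0.2103] [ 0.3823  0.459  -2.9894] [-0.0725 -0.1011  0.0419]
```

View pics/c5.png

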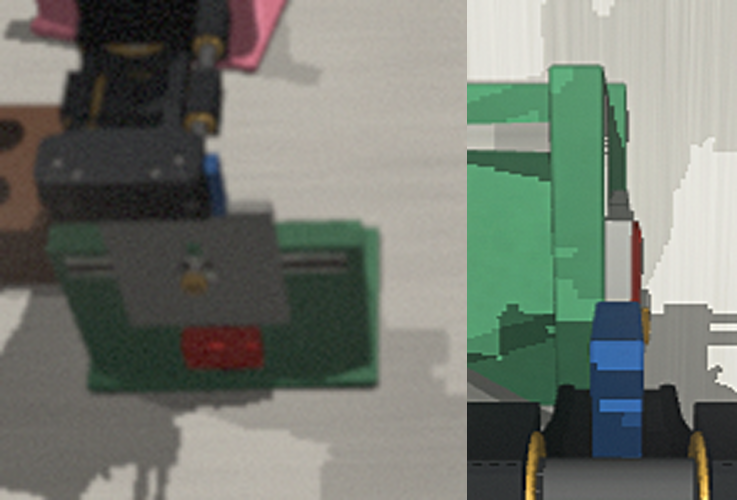

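The head (brass, crop 193,280) protrudes through the keyhole opening, and the wrist view shows the plate nearly against the face. Touching the face lightly.

Emit:
send_rows:
  plan:
    - [0,0,-1,0,0,0,0]
    - [0,0,0,0,0,0,0]
    - [0,0,0,0,0,0,0]

```text
time_s: 13.6
tool_pos: [0.5329, -0.2286, 0.2104]
tool_rot: [180.0, 0.0, 89.9]
force: [0.3, -0.8, -2.9]
grip_width: 0.013
```

Emit:
send_rows:
  plan:
    - [0,0,-1,0,0,0,0]
    - [0,0,0,0,0,0,0]
    - [0,0,0,0,0,0,0]

```text
time_s: 13.9
tool_pos: [0.5321, -0.2287, 0.2104]
tool_rot: [180.0, 0.0, 89.9]
force: [1.4, -0.3, -3.5]
grip_width: 0.0132
```

Emit:
send_rows:
  plan:
    - [0,0,-0.5,0,0,0,0]
    - [0,0,0,0,0,0,0]
    - [0,0,0,0,0,0,0]

```text
time_s: 14.2
tool_pos: [0.5316, -0.2286, 0.2104]
tool_rot: [180.0, 0.0, 89.9]
force: [1.3, -0.7, -4.0]
grip_width: 0.0134
```

```bash
python3 - <<'E'
from h import *
np.set_printoptions(precision=4,suppress=True)
F=[];W=[]
for i in range(4):
    env.read_camera('top');o=env.get_obs();F.append(o['force']);W.append(o['wrist_torque'])
print(o['tool_pos'],np.mean(F,0),np.mean(W,0))
E
```

```text
[ 0.5315 -0.2286  0.2104] [ 1.2041 -0.4476 -3.4894] [-0.0999 -0.4931  0.0564]
```

Emit:
send_rows:
  plan:
    - [0,0,0.3,2,0,0,0]
    - [0,0,0,2,0,0,0]
    - [0,0,0,2,0,0,0]
    - [0,0,0,2,0,0,0]
    - [0,0,0,0,0,0,0]

```text
time_s: 14.9
tool_pos: [0.5316, -0.2286, 0.2019]
tool_rot: [-180.0, -0.0, 89.9]
force: [1.5, -0.0, -3.4]
grip_width: 0.0129
```

Emit:
send_rows:
  plan:
    - [0,0,0,1.5,0,0,0]
    - [0,0,0,1.5,0,0,0]
    - [0,0,0,1,0,0,0]
    - [0,0,0,0,0,0,0]

```text
time_s: 15.3
tool_pos: [0.5317, -0.2286, 0.1982]
tool_rot: [-180.0, 0.0, 89.9]
force: [1.5, -0.3, -3.7]
grip_width: 0.0127
```

Emit:
send_rows:
  plan:
    - [0,0,0,1,0,0,0]
    - [0,0,0,1,0,0,0]
    - [0,0,0,1,0,0,0]
    - [0,0,0,0,0,0,0]

```text
time_s: 15.7
tool_pos: [0.5319, -0.2289, 0.1959]
tool_rot: [180.0, 0.0, 89.9]
force: [1.2, -0.9, 1.2]
grip_width: 0.0131
```

Emit:
send_rows:
  plan:
    - [0,0,0,1,0,0,0]
    - [0,0,0,1,0,0,0]
    - [0,0,0,0,0,0,0]

```text
time_s: 16.0
tool_pos: [0.532, -0.2289, 0.1938]
tool_rot: [180.0, 0.0, 89.9]
force: [1.0, -0.2, 4.2]
grip_width: 0.0129
```

Emit:
send_rows:
  plan:
    - [0,0,0,1,0,0,0]
    - [0,0,0,1,0,0,0]
    - [0,0,0,1,0,0,0]
    - [0,0,0,0,0,0,0]

```text
time_s: 16.4
tool_pos: [0.532, -0.229, 0.1906]
tool_rot: [180.0, 0.0, 89.9]
force: [1.1, -0.9, 5.3]
grip_width: 0.013
```

Emit:
send_rows:
  plan:
    - [0,0,0,1,0,0,0]
    - [0,0,0,1,0,0,0]
    - [0,0,0,1,0,0,0]
    - [0,0,0,0,0,0,0]

```text
time_s: 16.8
tool_pos: [0.5321, -0.2286, 0.1874]
tool_rot: [180.0, 0.0, 90.0]
force: [2.4, -0.6, 4.0]
grip_width: 0.0128
```

Emit:
send_rows:
  plan:
    - [0,0,0,1,0,0,0]
    - [0,0,0,1,0,0,0]
    - [0,0,0,1,0,0,0]
    - [0,0,0,0,0,0,0]

```text
time_s: 17.2
tool_pos: [0.5322, -0.2286, 0.1845]
tool_rot: [179.9, 0.0, 90.0]
force: [2.7, -0.1, 4.8]
grip_width: 0.0131
```

Emit:
send_rows:
  plan:
    - [0,0,0,1,0,0,0]
    - [0,0,0,1,0,0,0]
    - [0,0,0,0,0,0,0]

```text
time_s: 17.5
tool_pos: [0.5323, -0.2286, 0.1826]
tool_rot: [179.9, 0.0, 90.0]
force: [2.4, -0.0, 5.9]
grip_width: 0.0135
```

Emit:
send_rows:
  plan:
    - [0,0,0,1,0,0,0]
    - [0,0,0,0,0,0,0]

```text
time_s: 17.7
tool_pos: [0.5323, -0.2287, 0.1816]
tool_rot: [179.9, 0.0, 89.9]
force: [1.6, -0.7, 5.3]
grip_width: 0.0127
```

Emit:
send_rows:
  plan:
    - [0,0,0,1,0,0,0]
    - [0,0,0,0,0,0,0]

```text
time_s: 17.9
tool_pos: [0.5324, -0.2286, 0.1807]
tool_rot: [179.9, 0.0, 90.0]
force: [2.5, -0.6, 5.0]
grip_width: 0.0125
```

Emit:
send_rows:
  plan:
    - [0,0,0,0.7,0,0,0]
    - [0,0,0,0,0,0,0]

```text
time_s: 18.1
tool_pos: [0.5324, -0.2286, 0.18]
tool_rot: [179.9, 0.0, 90.0]
force: [3.1, -0.3, 5.1]
grip_width: 0.0128
```

Emit:
send_rows:
  plan:
    - [0,0,0,0.7,0,0,0]
    - [0,0,0,0,0,0,0]

```text
time_s: 18.3
tool_pos: [0.5324, -0.2287, 0.1796]
tool_rot: [179.9, 0.0, 90.0]
force: [2.0, -0.9, 6.7]
grip_width: 0.0129
```

Emit:
send_rows:
  plan:
    - [0,0,0,0.7,0,0,0]
    - [0,0,0,0,0,0,0]

```text
time_s: 18.5
tool_pos: [0.5324, -0.2287, 0.1795]
tool_rot: [179.9, 0.1, 89.9]
force: [1.2, -0.5, 9.7]
grip_width: 0.0133
```

Emit:
send_rows:
  plan:
    - [0,0,0,0.6,0,0,0]
    - [0,0,0,0,0,0,0]

```text
time_s: 18.7
tool_pos: [0.5325, -0.2287, 0.1794]
tool_rot: [179.9, 0.1, 90.0]
force: [-0.7, 1.0, 11.2]
grip_width: 0.0131
```

```bash
python3 - <<'E'
from h import *
np.set_printoptions(precision=4,suppress=True)
a=env.read_camera('scene');o=env.get_obs();print(o['time_s'],o['tool_pos'],o['force'],o['wrist_torque'])
b=snap('wrist','w4.png')
cv2.imwrite('pics/c6.png',cv2.cvtColor(np.hstack([cv2.resize(a[180:290,110:230],(545,500),interpolation=2),cv2.resize(b[60:264,196:306],(255,500),interpolation=2)]),4))
E
```

```text
18.75 [ 0.5325 -0.2287  0.1794] [-0.0364  0.2205 11.741 ] [ 0.0224 -0.1674  0.0232]
```

View pics/c6.png

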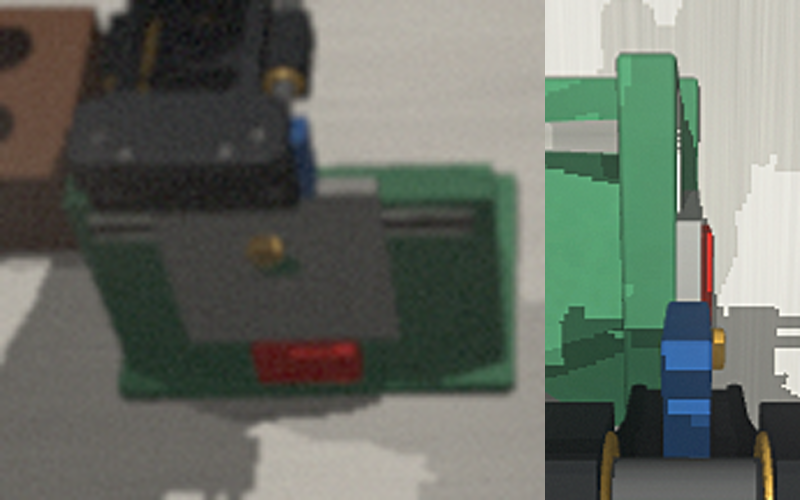

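Emit:
send_rows:
  plan:
    - [0,0,0,-0.6,0,0,0]
    - [10,0,0,0,0,0,0]
    - [20,0,0,0,0,0,0]
    - [30,0,0,0,0,0,0]
    - [45,0,0,0,0,0,0]
    - [45,0,0,0,0,0,0]
    - [45,0,0,0,0,0,0]
  grip_force: 10

```text
time_s: 19.5
tool_pos: [0.5313, -0.2285, 0.1778]
tool_rot: [-179.9, -0.0, 89.9]
force: [-0.5, 1.5, -0.1]
grip_width: 0.0418
```

Emit:
send_rows:
  plan:
    - [45,0,0,-5,0,0,0]
    - [45,0,0,-10,0,0,0]
    - [45,0,0,-20,0,0,0]
    - [45,0,0,-30,0,0,0]
    - [45,0,0,-40,0,0,0]
    - [45,0,0,-40,0,0,0]
    - [45,0,0,0,0,0,0]
    - [45,0,0,0,0,0,0]

```text
time_s: 20.3
tool_pos: [0.5324, -0.2286, 0.3249]
tool_rot: [179.9, 0.1, 90.0]
force: [-0.0, -0.1, -1.5]
grip_width: 0.0453
```

```bash
python3 - <<'E'
from h import *
np.set_printoptions(precision=4,suppress=True)
a=env.read_camera('scene');o=env.get_obs();print(o['time_s'],o['tool_pos'],o['force'],o['wrist_torque'])
b=snap('wrist','w5.png')
cv2.imwrite('pics/c7.png',cv2.cvtColor(np.hstack([cv2.resize(a[180:290,110:230],(545,500),interpolation=2),cv2.resize(b[60:264,196:306],(255,500),interpolation=2)]),4))
# predicted: head, plate corners with centre at screw-6.5
pc=np.array([.533,-.2287,.138])
for n,d in dict(botL=(.004,-.05,-.08),botR=(.004,.05,-.08),topL=(.004,-.05,.04),topR=(.004,.05,.04)).items(): print(n,(proj('scene',pc+d)-[110,180])*4.545)
E
```

```text
20.35 [ 0.5317 -0.2286  0.3234] [ 0.2349  0.8467 -0.4618] [-0.0551 -0.1266 -0.0224]
botL [185.5067 336.0926]
botR [394.0322 331.7499]
topL [137.1056 192.8236]
topR [370.2854 188.074 ]
```

View pics/c7.png

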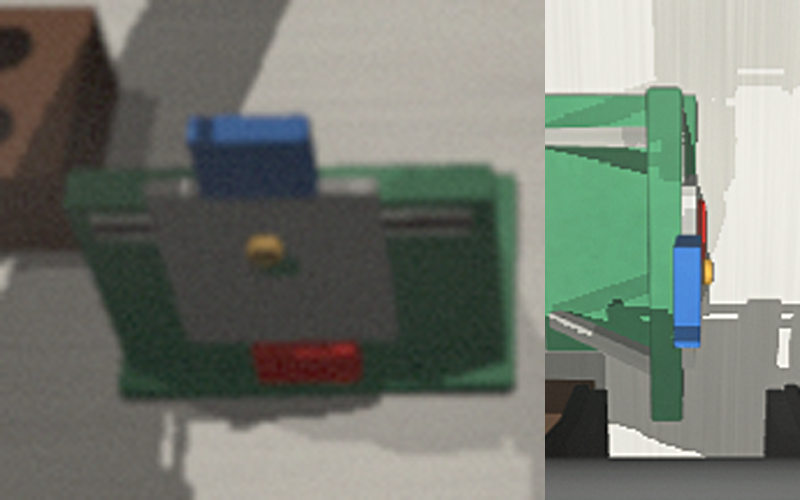

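The plate hangs level and upright, with its corners within about 2 mm of the predicted home position. The screw head is at the top of the slot, the catch is down, and the gripper is clear.

```bash
python3 -c "
from h import *
print(env.sign_off())"
```

```text
the job is handed in; nothing more can be done
None
```

The plate is hanging on the brass screw on the green fixture and I have let go of it; I handed the job in at about 20 s. No verdict was reported.

- **Lift and fit:** I gripped the plate by the blue block with 50 N and lifted it out of the stand. The keyhole went over the screw head on the first approach, about 15 mm along from the mark. The plate then touched the fixture's face with a few newtons at most.
- **Pull down:** I lowered the plate about 31 mm. It met the catch about 14 mm down and pushed it about 17 mm further. I stopped when the measured force rose steeply, at about 15 N between plate and fixture, well below 35 N.
- **Last checks:** The final pictures show the plate upright and against the face, with the screw head at the top of the slot. Its corners lie within about 2 mm of the computed home position. The catch is down, the gripper is clear above, and the measured force is about zero.
- **Not checked:** I did not read the catch's position directly; the 17 mm comes from the arm's travel. I did not look at the bystanders again at the end, but I felt no unexpected contact on the way.

No check failed or disagreed. Ten pictures were viewed, two more than planned.

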